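# Load the cell into its spring holder

### The arm

A 7-joint arm with a two-finger parallel gripper is mounted at the origin on the work surface. World frame = base frame: x ahead of the robot, y to its left, z up, the work surface at z = 0. Lengths are in m, angles in rad, forces in N, time in s.
With the tool pointing down it reaches from about 0.425 to 0.825 m from the base axis. Payload 3.6 kg.
Tool frame: the origin (TCP) lies midway between the tips of the shut fingers; the grasp point (between the pads) lies 19 mm behind it (grasp_offset is the distance from the TCP to the grasp point, in m); y points along the fingers, z is the direction in which the jaws open and shut, and the axes are right-handed (so a half turn about y gives the same grasp; the last joint's range is limited). The gripper opens to 93 mm and grips with 3 to 60 N. Pads are 15 mm wide; open, the fingers measure 128 mm over their backs; the gripper's body (75 mm by 188 mm) begins 65 mm behind the grasp point.
Start: joints at [1.222, 0.615, -0.013, 1.423, 0.008, 1.103, -0.04], TCP at [0.206, -0.617, 0.219] pointing down, gripper open.
Joint ranges: [-3.12, 3.12], [-0.3, 2.06], [-1.34, 1.32], [0.26, 2.42], [-1.36, 4.5], [0.01, 1.98], [-2.84, 2.84]. Speed limits (rad/s): [2.79, 2.79, 3.14, 3.14, 3.14, 3.14, 3.14].

### API

Orientations are given as a unit quaternion [x, y, z, w].
In Python, from workcell import * gives the robot as it stands. The module is installed in compiled form; this text tells all that it offers.
- The arm moves only by the tool servo_tool, never from a script. Its argument "moves" is a list of rows, each a list of 2 entries, a list of its own where there are three numbers: the shift along the tool's x, y, z in mm, then the turn, a rotation vector about the tool's x, y, z in degrees. In form: [[[dx, dy, dz], [ax, ay, az]], ...]. A call has 1 to 5 rows; each row shifts and turns the commanded pose from where the row before left it, along the tool's axes as they then stand; what a row does not reach is not made up. A row lasts 1/8 s, in which the tool goes at most 62.5 mm and 10.7 degrees, less where a joint would pass 70% of its speed; a pose out of reach is approached as far as the arm can. A call with a gripper value outside its range is refused whole. "jaw" is the finger opening in mm, from 0 to 93, set as the call begins (left out, the last holds). The fingers move at their own pace and stop on an object; the grip force is fixed at half the most. Time passes only in rows, so rows that do not move let the fingers close. It gives the time, the measured TCP pose, the force and the opening at its end, in the units of the state.
- read_state(): the state, without advancing time (a new reading comes with each control period).
- read_camera(name): name is "scene" or "top"; returns a dict with "frame" (420x560x3 uint8, red, green, blue), "mtx" (3x3 intrinsics, pixels), "k1" (the pictures are not rectified: a ray, as slopes to the right and down, at radius r is drawn at 1 + k1 r^2 times it, then the intrinsics apply), "rvec" (rotation vector, rad) and "tvec" (3), from world to camera coordinates, as OpenCV has them. Camera axes: x right, y down, z forward; pixel columns grow to the right and rows downward; lengths in m; the calibration is good to about 2 mm. A picture is of the moment at which its call begins. There is no depth.
- hand_in(): hands the job in, once; it reports no verdict.
Trained networks look in the newest picture that a camera, given by its name, has taken for a name from the list of things; names that differ only in an ending like _2 or _b are one class to them, and where a whole thing is asked for, a point or a joint stands for the part that bears it (a point fixed in the world has none). Each returns a list of dicts, best first, with "p" (0 to 1); they miss things now and then, are a little off and sometimes report something else, mostly with a low value. They report only what shows in the picture. A call takes as long as a camera call. They do not tell look-alikes from the thing itself.
- regions_of(camera, query): "region" (420x560 bool, what is visible of it) and "at" ([row, column] in pixels, amid what is visible of it).
- mark_of(camera, query): "at" ([row, column] in pixels: a listed point, or the origin of a listed thing).
The state is a dict: "clock": time; "joint_positions": joint angles; "joint_velocities": joint speeds; "effort": joint torques, N m; "tool_pos": TCP position; "tcp_rot": TCP orientation; "wrist_force": force on the tool from outside, world axes, zero at the start; "torque": the same for the moment, N m; "gripper_width": finger opening in m.
Only numpy, scipy, OpenCV 4.12 (cv2) and the standard library are available. Lean on these libraries where they do the work, as an engineer would, in place of code of your own. Each camera call takes 0.05 s, during which the arm holds its last target. There are 200 camera calls.

### The job

Take the cell from its grey rest and load it into the black cradle of the cell holder: press its flat end against the coil spring with the nub end raised, then roll the nub end down past the retaining lip, so that the cell lies level in its cradle, caught under the lip and held by the spring. Be gentle: do not ram the spring to its stop and do not force the cell down onto the lip. Leave the other things on the bench where they are.

Things in the scene. Friction and masses are not known exactly. Their poses are not given: they have to be found in the camera images.
- cell_center (a point): centre of the loose cell (plain white sleeve, about 48 g): 18.5 mm diameter, 67 mm long overall = 65 mm body plus a steel nub (8 mm diameter, 2 mm long) at one end; the other end is flat. x runs along the cell to the nub: nub face at +33.5 mm, flat end at -33.5 mm. It starts level on the rest, axis 30 mm above the bench, and may be turned any way about its own axis.
- cell_nub (a point): centre of the cell's nub face (its +x end), axes as for the cell
- rest: grey rest the cell starts on, fixed; base plate 78 x 44 x 6 mm, origin at the centre of its underside on the bench, x along the cell to its nub. Two V saddles, 10 mm long, 15 mm wide, centred 24 mm either side of the middle, hold the cell's axis 30 mm high; between them only a spine 8 mm wide, 17 mm high, so fingers can reach down beside the cell's middle. No end walls.
- holder: cell holder: aluminium base plate (150 x 50 x 4 mm, x -87.5 to 62.5 mm) fixed to the bench, carrying a black one-cell cradle. Origin on the bench, z up, x along the cell's seat from spring to lip. The cradle is clamped in the plate's slots up to 7 mm either way along x from its drawn place; this is not measured and must be felt or seen. It does not give under the cell's forces.
- seat (a point): drawn centre of the seated cell, 30 mm above the bench, axes as the holder's, at holder x = 1.5 mm, fixed to the base plate: the true seat is up to 7 mm either way along x. The cradle's floor is 7 mm high; two V saddles (10 long, 15 wide) 24 mm either side of holder x = 0 bear the cell; between them only a spine 8 mm wide, 17 mm high, with room for fingers beside it.
- spring_drawn (a point): drawn place (holder x = -29 mm, z = 30 mm) of the coil spring's free tip, up to 7 mm off along x with the cradle. Rounded tip 10 mm wide, 19 mm out of its block (36 wide, 44.5 high). Pressed to -x: 0.6 N to start, 0.6 N more per mm, hard stop at 13 mm (8.4 N). Seated cell: 3 mm pressed (2.4 N). The cell gets by the lip at 8.5 to 12.5 mm (5.7 to 8.1 N).
- lip_drawn (a point): drawn place (holder x = 30, z = 41.25 mm) of the lower edge nearest the spring of the black retaining lip, up to 7 mm off along x with the cradle. Lip 16 wide, 3.5 thick, top 44.75 mm high; it overhangs the seat by 5 mm, its wall (8 thick) being at x = 35, where the seated nub touches. Two cheeks beside the seat there (x 25 to 35), 25 apart, 37.5 high.
- spring (a joint): how far the coil spring is pressed in, m: 0 free, 0.013 at its hard stop; it must not be driven onto the stop
- small_cell: bystander: small black cell standing upright, 14.5 mm diameter, 49.5 mm high, origin at its underside
- parts_box: bystander: small clear open parts box, 90 x 65 x 25 mm, origin at the centre of its underside
- driver: bystander: screwdriver lying on the bench, 160 mm long, x along it to the tip
There are look-alikes about, which are no part of the job. Of the things that look like the part that bears cell_center, the larger one is meant. What is shaped like the holder but purple is not meant.

How it is judged:
By the outcome, as a careful person would: the job done as asked, in the order asked, and still so for the second after the job is handed in, with the robot touching nothing.
It also fails if it takes over 72 s, if anything falls off the work surface, if the arm or the gripper's body presses on something with over 40 N, if the wrist force passes 120 N, or if a joint passes its speed limit or range.

## Working session

There is one attempt and no reset: what is moved stays moved. The work goes in short steps, Python scripts to look and compute and a tool call to move; the robot and the scene stay as the last step left them, time stands still between calls to the robot, and variables do not carry over. Pictures are saved under pics/ and viewed, about 8 in all and at most 12, crops included, and the job is handed in when it is done.

Besides the shell and the picture viewer there is one more tool, called in YAML: its name, and indented under it one key for each argument. servo_tool: Moves the arm, as the interface text tells. Its arguments: {"type":"object","properties":{"moves":{"type":"array"},"jaw":{"type":"number"}},"required":["moves"]}

```bash
mkdir -p pics
cat > h.py <<'E'
from workcell import *
import numpy as np, cv2
from scipy.spatial.transform import Rotation as R
def ray(c,rc):
    K=c["mtx"];K=np.array(K);k=c["k1"]
    d=np.array([(rc[1]-K[0,2])/K[0,0],(rc[0]-K[1,2])/K[1,1]]);u=d.copy()
    for _ in range(30): u=d/(1+k*(u@u))
    Rm=R.from_rotvec(np.ravel(c["rvec"])).as_matrix();t=np.ravel(c["tvec"])
    return -Rm.T@t, Rm.T@np.array([u[0],u[1],1])
def onz(c,rc,z):
    o,d=ray(c,rc);return o+d*(z-o[2])/d[2]
def pix(c,p):
    Rm=R.from_rotvec(np.ravel(c["rvec"])).as_matrix();q=Rm@np.array(p)+np.ravel(c["tvec"])
    u=q[:2]/q[2];u=u*(1+c["k1"]*(u@u));K=np.array(c["mtx"]);return np.array([K[1,1]*u[1]+K[1,2],K[0,0]*u[0]+K[0,2]])
E
python3 - <<'E'
from h import *
np.set_printoptions(precision=4,suppress=True)
s=read_state();print(s)
zs=dict(cell_center=.03,cell_nub=.03,rest=0,holder=0,seat=.03,spring_drawn=.03,lip_drawn=.04125,small_cell=0,parts_box=0,driver=0.01)
for n in("top","scene"):
    c=read_camera(n);cv2.imwrite(f"pics/{n}0.png",c["frame"][:,:,::-1]);print(n,ray(c,[210,280]))
    for q,z in zs.items():
        for m in mark_of(n,q)[:3]:print(n,q,round(m["p"],2),np.round(m["at"],1),onz(c,m["at"],z)[:2])
E
```

```text
{'clock': 0.0, 'joint_positions': array([ 1.2225,  0.6159, -0.0126,  1.4249,  0.0081,  1.1034, -0.0404]), 'joint_velocities': array([ 0.0008,  0.0004,  0.0004,  0.0004,  0.0004, -0.0001, -0.0001]), 'effort': array([  0.0008, -45.8923,   0.2091, -16.5739,  -0.0612,   0.0204,
         0.0002]), 'tool_pos': array([ 0.2053, -0.6159,  0.2175]), 'tcp_rot': array([-0.1135,  0.6988, -0.6971,  0.1131]), 'wrist_force': array([ 0.4362, -0.0248,  0.2929]), 'torque': array([-0.0014, -0.0056,  0.0686]), 'gripper_width': 0.09312776323528886}
top (array([ 0.5204, -0.0536,  1.0411]), array([ 0.083 ,  0.0022, -0.9966]))
top cell_center 0.71 [237.7 167.8] [0.5478 0.1825]
top cell_center 0.62 [219.9 123.8] [0.5854 0.276 ]
top cell_nub 0.68 [216.4 164.2] [0.5923 0.1907]
top cell_nub 0.58 [232.5 128.6] [0.5589 0.2653]
top rest 0.56 [238.2 171.4] [0.5475 0.1817]
top holder 0.88 [206.5 237.3] [0.615  0.0403]
top holder 0.81 [197.6 318.8] [ 0.6334 -0.1348]
top seat 0.86 [204.2 238.3] [0.6171 0.0356]
top seat 0.77 [196.9 324. ] [ 0.6315 -0.1434]
top spring_drawn 0.92 [208.6 329.2] [ 0.607  -0.1539]
top spring
[... 632 characters left out ...]
 cell_nub 0.56 [319.5 432.8] [0.5783 0.2832]
scene rest 0.8 [284.5 389. ] [0.5519 0.1791]
scene holder 0.62 [251.7 305.8] [0.6134 0.0245]
scene holder 0.6 [215.7 243.4] [ 0.6464 -0.1425]
scene seat 0.82 [199.7 246.2] [ 0.631  -0.1516]
scene seat 0.77 [242.  306.8] [0.6161 0.0292]
scene spring_drawn 0.95 [197.5 258.8] [ 0.6054 -0.1416]
scene spring_drawn 0.61 [233.8 318.7] [0.5831 0.0254]
scene lip_drawn 0.97 [201.2 238.6] [ 0.6542 -0.1438]
scene lip_drawn 0.79 [243.5 295.1] [0.6438 0.0284]
scene small_cell 0.59 [217.9 344.9] [ 0.4813 -0.0036]
scene small_cell 0.43 [283.3 389. ] [0.5498 0.1772]
scene parts_box 0.8 [282.3 235.9] [0.7617 0.0079]
scene driver 0.79 [150.7 225.2] [ 0.5399 -0.3882]
```

Run:
```python
import cv2,numpy as np
a=cv2.imread("pics/top0.png")[150:290,90:370];b=cv2.imread("pics/scene0.png")[160:360,190:470]
o=cv2.resize(a,(780,390),interpolation=3);cv2.imwrite("pics/a1.png",o)
cv2.imwrite("pics/b1.png",cv2.resize(b,(784,560),interpolation=3))
```

```text
(no output)
```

View pics/a1.png

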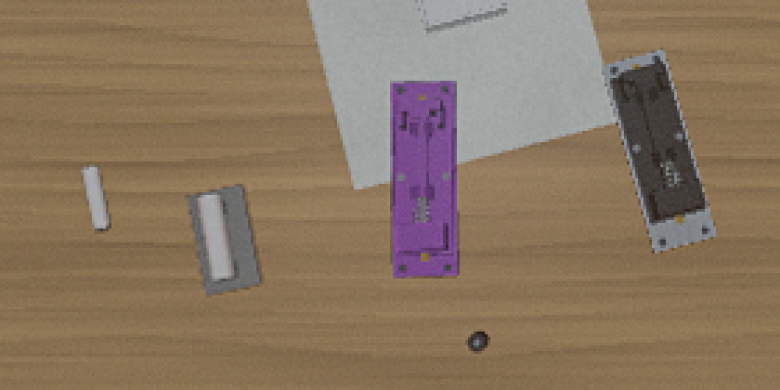

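View pics/b1.png

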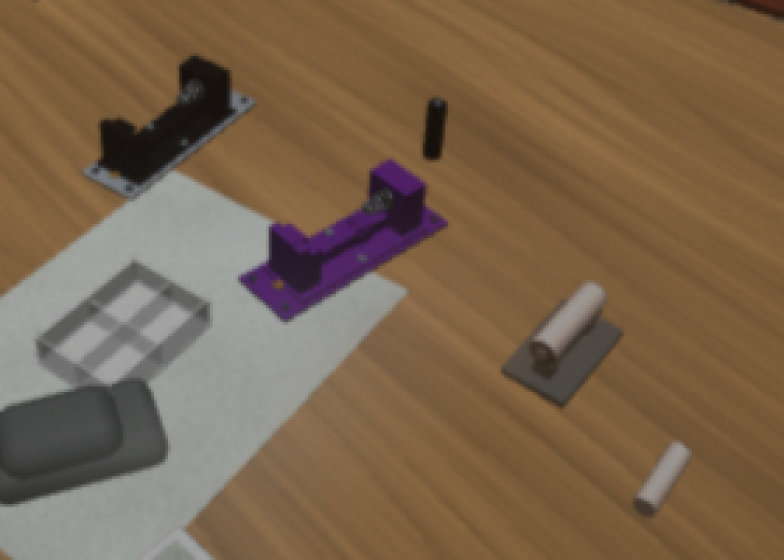

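The top picture shows the large cell on its grey rest near (240,165) and the small look-alike left of it. The purple holder is at (205,238) and the black holder on its aluminium plate is at (198,325), with the spring end near the robot and the lip away. Next I'll fit the poses and check which end has the nub.

```bash
cat > fit.py <<'E'
from h import *
from scipy.optimize import minimize
np.set_printoptions(precision=4,suppress=True)
C={n:read_camera(n) for n in("top","scene")}
def near(n,q,p,z):
    t=pix(C[n],[*p,z]);r=regions_of(n,q);r=sorted(r,key=lambda m:np.hypot(*(np.array(m["at"])-t)))
    return r[0]["region"].astype(float) if r else None
S=4
def render(n,hulls,box):
    r0,r1,c0,c1=box;im=np.zeros(((r1-r0)*S,(c1-c0)*S),np.uint8)
    for P in hulls:
        q=np.array([pix(C[n],p) for p in P]);q=np.stack([(q[:,1]-c0+.5)*S,(q[:,0]-r0+.5)*S],1)
        cv2.fillConvexPoly(im,cv2.convexHull(np.round(q*16).astype(np.int32)),1,shift=4)
    return im.reshape(r1-r0,S,c1-c0,S).mean((1,3))
def fit(model,masks,x0):
    B={}
    for n,m in masks.items():
        r,c=np.nonzero(m);B[n]=(max(r.min()-12,0),r.max()+12,max(c.min()-12,0),c.max()+12)
    def cost(v):
        t=0
        for n,m in masks.items():
            b=B[n];t+=np.abs(render(n,model(v),b)-m[b[0]:b[1],b[2]:b[3]]).sum()/m.sum()
        return t
    o=minimize(cost,x0,method="Nelder-Mead",options=dict(initial_simplex=np.array([x0]+[np.array(x0)+np.eye(3)[i]*[.006,.006,.1][i] for i in range(3)]),xatol=1e-4,fatol=1e-4))
    return o.x,o.fun
def T(v,P):
    c,s=np.cos(v[2]),np.sin(v[2]);P=np.array(P);return np.stack([v[0]+c*P[:,0]-s*P[:,1],v[1]+s*P[:,0]+c*P[:,1],P[:,2]],1)
def bx(x0,x1,w,z0,z1):return [(x,y,z) for x in(x0,x1) for y in(-w/2,w/2) for z in(z0,z1)]
a=np.linspace(0,2*np.pi,24)
def cyl(x0,x1,r,z):return [(x,r*np.cos(t),z+r*np.sin(t)) for x in(x0,x1) for t in a]
cell=lambda v:[T(v,cyl(-.0335,.0315,.00925,.03)),T(v,cyl(.0315,.0335,.004,.03))]
E
cat > m1.py <<'E'
from fit import *
mk={n:near(n,"cell_center",[.55,.18],.03) for n in C}
for ns in(["top"],["scene"],["top","scene"]):
    print("cell",ns,fit(cell,{n:mk[n] for n in ns},[.55,.182,.15]))
rest=lambda v:[T(v,bx(-.039,.039,.044,0,.006))]+cell(v)
hold=lambda v:[T(v,bx(-.0875,.0625,.05,0,.004)),T(v,bx(-.060,-.048,.036,0,.0445)),T(v,bx(.035,.043,.016,0,.04475))]
mh={n:near(n,"holder",[.635,-.14],.01) for n in C}
for ns in(["top"],["scene"],["top","scene"]):
    print("hold",ns,fit(hold,{n:mh[n] for n in ns},[.632,-.142,.25]))
def crop(n,r,c,h,w):
    f=C[n]["frame"][r-h:r+h,c-w:c+w,::-1];f=cv2.resize(f,(390,390*h//w),interpolation=cv2.INTER_CUBIC)
    return np.uint8(255*(f/255.)**.5)
o=np.vstack([np.hstack([crop("top",238,168,27,35),crop("scene",275,390,27,35)]),np.hstack([crop("top",198,322,27,35),crop("scene",208,250,27,35)])])
cv2.imwrite("pics/c1.png",o);print(o.shape)
E
python3 m1.py
```

```text
cell ['top'] (array([0.5552, 0.1845, 0.1894]), np.float64(0.29782608695652174))
cell ['scene'] (array([0.5554, 0.184 , 0.2018]), np.float64(0.06923558897243108))
cell ['top', 'scene'] (array([0.5554, 0.1841, 0.2031]), np.float64(0.36578606843194944))
hold ['top'] (array([ 0.6341, -0.1463,  0.2612]), np.float64(0.08388906961613533))
hold ['scene'] (array([ 0.6323, -0.1487,  0.2716]), np.float64(0.1146078431372549))
hold ['top', 'scene'] (array([ 0.6322, -0.1474,  0.2746]), np.float64(0.20916979218492865))
(600, 780, 3)
```

View pics/c1.png

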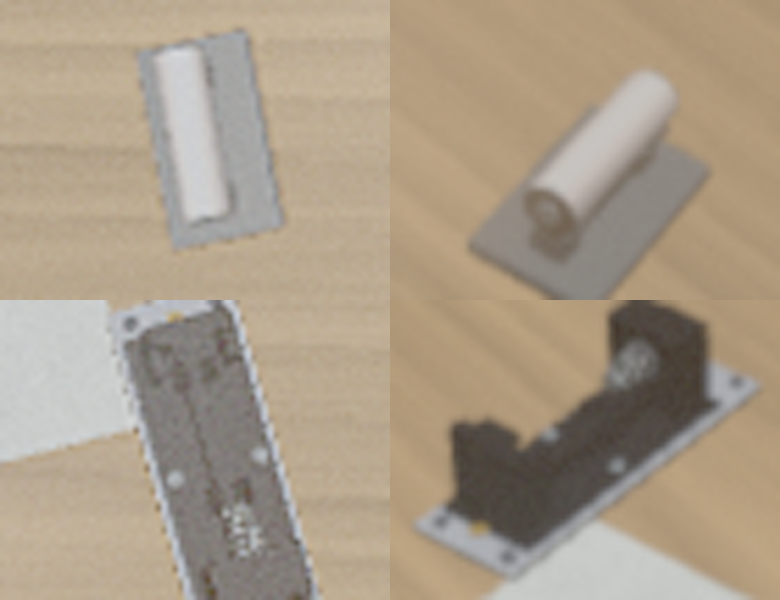

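```bash
cat > m2.py <<'E'
from fit import *
mk={}
for n in C:
    f=cv2.GaussianBlur(C[n]["frame"],(3,3),0);hsv=cv2.cvtColor(f,cv2.COLOR_RGB2HSV)
    p=pix(C[n],[.555,.184,.03]).astype(int)
    w=((hsv[...,1]<60)&(hsv[...,2]>(150 if n=="top" else 120))).astype(np.uint8)
    k,l=cv2.connectedComponents(w);mk[n]=(l==l[p[0],p[1]]).astype(float) if w[p[0],p[1]] else None
    print(n,p,f[p[0],p[1]],None if mk[n] is None else mk[n].sum())
mk={n:m for n,m in mk.items() if m is not None}
if "top" in mk: print("cell white",fit(cell,{"top":mk["top"]},[.553,.184,.2]))
def crop(n,p,h,w):
    r,c=pix(C[n],p).astype(int);f=C[n]["frame"][r-h:r+h,c-w:c+w,::-1];return cv2.resize(f,(380,290),interpolation=cv2.INTER_CUBIC)
def ol(n,v,hs,off):return None
v=[.5554,.184,.202]
o=np.vstack([np.hstack([crop("scene",[.588,.191,.03],11,14),crop("scene",[.605,.283,.01],11,14)]),np.hstack([crop("top",[.588,.191,.03],11,14),crop("top",[.523,.177,.03],11,14)])])
o=np.uint8(255*(o/255.)**.7);cv2.imwrite("pics/d1.png",o)
E
python3 m2.py
```

```text
top [234 167] [166 168 170] 178.0
scene [275 392] [154 146 140] 230.0
cell white (array([0.5562, 0.1855, 0.1396]), np.float64(0.6738061797752809))
```

View pics/d1.png

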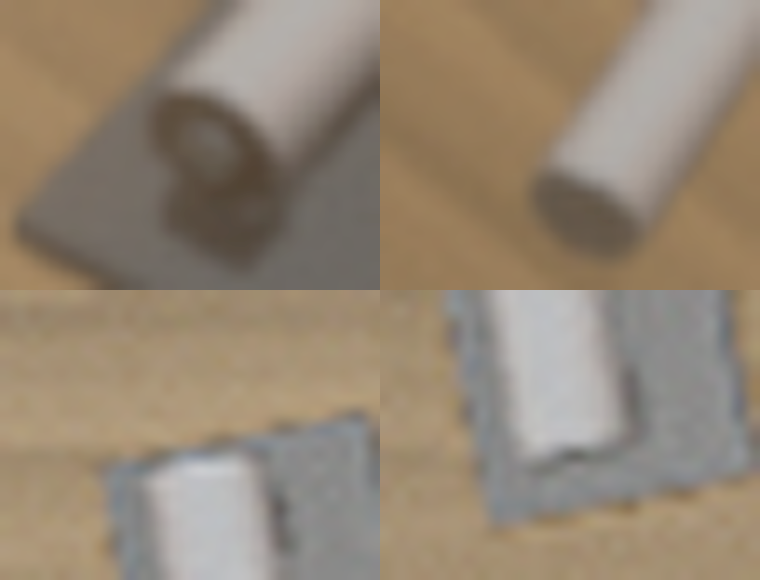

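The top-left crop shows the nub, a light disc in the dark end face, on the big cell's +x end. The look-alike's near end is flat. The top-view cell mask was poor, so I'll refit it with a better threshold.

```bash
cat > m3.py <<'E'
from fit import *
f=C["top"]["frame"].astype(float).min(2)
p=pix(C["top"],[.552,.183,.03]).astype(int)
for th in(125,135,145):
    k,l=cv2.connectedComponents((f>th).astype(np.uint8));m=(l==l[p[0],p[1]]).astype(float);print(th,m.sum())
    if 100<m.sum()<600: print(fit(cell,{"top":m},[.552,.184,.2]))
# rest plate (grey + cell) in both
rest=lambda v:[T(v,bx(-.039,.039,.044,0,.006))]+cell(v)
for n in C:
    hsv=cv2.cvtColor(C[n]["frame"],cv2.COLOR_RGB2HSV);w=cv2.medianBlur((hsv[...,1]<55).astype(np.uint8),3)
    q=pix(C[n],[.552,.183,.03]).astype(int);k,l=cv2.connectedComponents(w);m=(l==l[q[0],q[1]]).astype(float)
    print(n,m.sum());
    if 300<m.sum()<4000: print("rest",fit(rest,{n:m},[.552,.183,.2]))
E
python3 m3.py
```

```text
125 225.0
(array([0.5548, 0.1852, 0.1967]), np.float64(0.3238888888888889))
135 207.0
(array([0.5562, 0.1839, 0.2163]), np.float64(0.43931159420289856))
145 191.0
(array([0.5562, 0.1854, 0.1507]), np.float64(0.5572643979057592))
top 736.0
rest (array([0.5532, 0.184 , 0.2118]), np.float64(0.06810461956521739))
scene 282.0
```

```bash
cat >> h.py <<'E'
np.set_printoptions(precision=4,suppress=True)
SG=1  # tool x = SG * cell axis
def pose(c,yaw,tilt,up=.004,sg=None):
    """tool pose gripping cell centre c (grasp point 'up' behind cell axis), cell +x at yaw, nub raised by tilt(deg)"""
    sg=sg or SG
    a=R.from_euler("ZY",[yaw,-np.radians(tilt)]).as_matrix()   # cell axes: x to nub, z up
    M=np.stack([sg*a[:,0],-a[:,2],np.cross(sg*a[:,0],-a[:,2])],1)
    return np.array(c)+M[:,1]*(.019-up),R.from_matrix(M)
def rows(a,b,n):
    k=np.linspace(0,1,n+1);rv=(a[1].inv()*b[1]).as_rotvec();out=[]
    Rs=[a[1]*R.from_rotvec(rv*t) for t in k];P=[a[0]+(b[0]-a[0])*t for t in k]
    for i in range(n):
        out.append([np.round(Rs[i].inv().apply(P[i+1]-P[i])*1e3,1).tolist(),np.round(np.degrees(rv/n),1).tolist()])
    return out
def now():
    s=read_state();return s["tool_pos"],R.from_quat(s["tcp_rot"])
def path(pts,ns):
    a=now()
    for p,n in zip(pts,ns):
        r=rows(a,p,n)
        for i in range(0,n,5):print(r[i:i+5])
        a=p;print("-")
E
python3 - <<'E'
from h import *
p,r=now();print(r.as_matrix())
yaw=.207
for sg in(1,-1):print(sg,np.degrees((r.inv()*pose([0,0,0],yaw,0,sg=sg)[1]).magnitude()))
c=np.array([.5543,.184,.03])
sg=1
m=(np.array([.58,-.25,.25]),)
h=pose(c+[0,0,.17],yaw,0);d=pose(c+[0,0,.06],yaw,0)
mid=(np.array([.58,-.2,.22]),pose(c,yaw,0)[1])
path([mid,h,d],[15,10,5])
E
```

```text
[[-0.9487 -0.      0.3163]
 [-0.3163  0.     -0.9487]
 [ 0.     -1.     -0.    ]]
1 173.4206698000737
-1 6.5793306162597
[[[-32.5, -0.1, -18.5], [0.0, -11.6, -0.0]], [[-35.5, -0.1, -11.6], [0.0, -11.6, -0.0]], [[-37.1, -0.1, -4.2], [0.0, -11.6, -0.0]], [[-37.2, -0.1, 3.3], [0.0, -11.6, -0.0]], [[-35.8, -0.1, 10.7], [0.0, -11.6, -0.0]]]
[[[-32.9, -0.1, 17.6], [0.0, -11.6, -0.0]], [[-28.7, -0.1, 23.9], [0.0, -11.6, -0.0]], [[-23.3, -0.1, 29.2], [0.0, -11.6, -0.0]], [[-17.0, -0.1, 33.2], [0.0, -11.6, -0.0]], [[-10.0, -0.1, 36.0], [0.0, -11.6, -0.0]]]
[[[-2.6, -0.1, 37.3], [0.0, -11.6, -0.0]], [[4.9, -0.1, 37.0], [0.0, -11.6, -0.0]], [[12.2, -0.1, 35.3], [0.0, -11.6, -0.0]], [[19.1, -0.1, 32.1], [0.0, -11.6, -0.0]], [[25.1, -0.1, 27.6], [0.0, -11.6, -0.0]]]
-
[[[5.4, 3.5, 38.1], [0.0, 0.0, 0.0]], [[5.4, 3.5, 38.1], [0.0, 0.0, 0.0]], [[5.4, 3.5, 38.1], [0.0, 0.0, 0.0]], [[5.4, 3.5, 38.1], [0.0, 0.0, 0.0]], [[5.4, 3.5, 38.1], [0.0, 0.0, 0.0]]]
[[[5.4, 3.5, 38.1], [0.0, 0.0, 0.0]], [[5.4, 3.5, 38.1], [0.0, 0.0, 0.0]], [[5.4, 3.5, 38.1], [0.0, 0.0, 0.0]], [[5.4, 3.5, 38.1], [0.0, 0.0, 0.0]], [[5.4, 3.5, 38.1], [0.0, 0.0, 0.0]]]
-
[[[0.0, 22.0, -0.0], [0.0, 0.0, 0.0]], [[0.0, 22.0, -0.0], [0.0, 0.0, 0.0]], [[0.0, 22.0, -0.0], [0.0, 0.0, 0.0]], [[0.0, 22.0, -0.0], [0.0, 0.0, 0.0]], [[0.0, 22.0, -0.0], [0.0, 0.0, 0.0]]]
-
```

```bash
sed -i 's/^SG=1 /SG=-1 /' h.py
python3 - <<'E'
from h import *
yaw=.207;c=np.array([.5543,.184,.03])
h=pose(c+[0,0,.17],yaw,0)
mid=(np.array([.58,-.2,.21]),h[1])
path([mid,h],[15,10])
E
```

```text
[[[-32.5, 0.6, -18.5], [0.0, 0.4, 0.0]], [[-32.3, 0.6, -18.7], [0.0, 0.4, 0.0]], [[-32.2, 0.6, -18.9], [0.0, 0.4, 0.0]], [[-32.0, 0.6, -19.2], [0.0, 0.4, 0.0]], [[-31.9, 0.6, -19.4], [0.0, 0.4, 0.0]]]
[[[-31.7, 0.6, -19.7], [0.0, 0.4, 0.0]], [[-31.6, 0.6, -19.9], [0.0, 0.4, 0.0]], [[-31.4, 0.6, -20.2], [0.0, 0.4, 0.0]], [[-31.3, 0.6, -20.4], [0.0, 0.4, 0.0]], [[-31.1, 0.6, -20.6], [0.0, 0.4, 0.0]]]
[[[-31.0, 0.6, -20.9], [0.0, 0.4, 0.0]], [[-30.8, 0.6, -21.1], [0.0, 0.4, 0.0]], [[-30.6, 0.6, -21.4], [0.0, 0.4, 0.0]], [[-30.5, 0.6, -21.6], [0.0, 0.4, 0.0]], [[-30.3, 0.6, -21.8], [0.0, 0.4, 0.0]]]
-
[[[-5.4, 2.5, -38.1], [0.0, 0.0, 0.0]], [[-5.4, 2.5, -38.1], [0.0, 0.0, 0.0]], [[-5.4, 2.5, -38.1], [0.0, 0.0, 0.0]], [[-5.4, 2.5, -38.1], [0.0, 0.0, 0.0]], [[-5.4, 2.5, -38.1], [0.0, 0.0, 0.0]]]
[[[-5.4, 2.5, -38.1], [0.0, 0.0, 0.0]], [[-5.4, 2.5, -38.1], [0.0, 0.0, 0.0]], [[-5.4, 2.5, -38.1], [0.0, 0.0, 0.0]], [[-5.4, 2.5, -38.1], [0.0, 0.0, 0.0]], [[-5.4, 2.5, -38.1], [0.0, 0.0, 0.0]]]
-
```

servo_tool:
  moves:
    - [[-32,0.6,-19],[0,0.4,0]]
    - [[-32,0.6,-19],[0,0.4,0]]
    - [[-32,0.6,-19],[0,0.4,0]]
    - [[-32,0.6,-19],[0,0.4,0]]
    - [[-32,0.6,-19],[0,0.4,0]]
  jaw: 50

```text
clock: 2.22
tool_pos: [0.3301, -0.4767, 0.2158]
tcp_rot: [0.101, -0.7, 0.7, -0.101]
wrist_force: [0.1, 0.8, -0.1]
gripper_width: 0.0512
```

servo_tool:
  moves:
    - [[-31.5,0.6,-20],[0,0.4,0]]
    - [[-31.5,0.6,-20],[0,0.4,0]]
    - [[-31.5,0.6,-20],[0,0.4,0]]
    - [[-31.5,0.6,-20],[0,0.4,0]]
    - [[-31,0.6,-21],[0,0.4,0]]

```text
clock: 2.85
tool_pos: [0.4541, -0.3371, 0.2129]
tcp_rot: [0.089, -0.701, 0.702, -0.089]
wrist_force: [0.0, -1.0, -0.1]
gripper_width: 0.0501
```

servo_tool:
  moves:
    - [[-31,0.6,-21],[0,0.4,0]]
    - [[-31,0.6,-21],[0,0.4,0]]
    - [[-30.5,0.6,-21.5],[0,0.4,0]]
    - [[-30.5,0.6,-21.5],[0,0.4,0]]
    - [[-30.5,0.6,-21.5],[0,0.4,0]]

```text
clock: 3.48
tool_pos: [0.5781, -0.1974, 0.2098]
tcp_rot: [0.076, -0.703, 0.703, -0.077]
wrist_force: [-0.3, -0.1, -0.7]
gripper_width: 0.0501
```

servo_tool:
  moves:
    - [[-5.4,2.5,-38],[0,0,0]]
    - [[-5.4,2.5,-38],[0,0,0]]
    - [[-5.4,2.5,-38],[0,0,0]]
    - [[-5.4,2.5,-38],[0,0,0]]
    - [[-5.4,2.5,-38],[0,0,0]]

```text
clock: 4.1
tool_pos: [0.5627, -0.0057, 0.1973]
tcp_rot: [-0.076, 0.703, -0.703, 0.077]
wrist_force: [-0.5, -0.3, -0.3]
gripper_width: 0.0499
```

servo_tool:
  moves:
    - [[-5.4,2.5,-38],[0,0,0]]
    - [[-5.4,2.5,-38],[0,0,0]]
    - [[-5.4,2.5,-38],[0,0,0]]
    - [[-5.4,2.5,-38],[0,0,0]]
    - [[-5.4,2.5,-38],[0,0,0]]

```text
clock: 4.72
tool_pos: [0.5482, 0.1857, 0.1848]
tcp_rot: [-0.076, 0.703, -0.703, 0.077]
wrist_force: [0.1, 0.4, -0.1]
gripper_width: 0.0503
```

Run:
```python
from h import *
yaw=.207;c=np.array([.5543,.184,.03])
print(read_state()["joint_positions"],now()[1].as_matrix())
path([pose(c+[0,0,.06],yaw,0),pose(c,yaw,0)],[5,5])
```

```text
[-0.3347  0.5377 -0.0463  1.6814  0.0298  0.9226 -1.7463] [[-0.9765  0.0005  0.2153]
 [-0.2153  0.0002 -0.9765]
 [-0.0005 -1.     -0.0001]]
[[[-1.1, 22.0, 0.6], [0.0, 0.1, -0.0]], [[-1.1, 22.0, 0.6], [0.0, 0.1, -0.0]], [[-1.1, 22.0, 0.6], [0.0, 0.1, -0.0]], [[-1.1, 22.0, 0.6], [0.0, 0.1, -0.0]], [[-1.1, 22.0, 0.6], [0.0, 0.1, -0.0]]]
-
[[[0.0, 12.0, -0.0], [0.0, 0.0, 0.0]], [[0.0, 12.0, -0.0], [0.0, 0.0, 0.0]], [[0.0, 12.0, -0.0], [0.0, 0.0, 0.0]], [[0.0, 12.0, -0.0], [0.0, 0.0, 0.0]], [[0.0, 12.0, -0.0], [0.0, 0.0, 0.0]]]
-
```

servo_tool:
  moves:
    - [[-1.1,22,0.6],[0,0.1,0]]
    - [[-1.1,22,0.6],[0,0.1,0]]
    - [[-1.1,22,0.6],[0,0.1,0]]
    - [[-1.1,22,0.6],[0,0.1,0]]
    - [[-1.1,22,0.6],[0,0,0]]

```text
clock: 5.35
tool_pos: [0.5545, 0.1827, 0.0742]
tcp_rot: [-0.074, 0.703, -0.703, 0.074]
wrist_force: [-0.4, -0.2, 0.2]
gripper_width: 0.0498
```

servo_tool:
  moves:
    - [[0,15,0],[0,0,0]]
    - [[0,15,0],[0,0,0]]
    - [[0,12,0],[0,0,0]]
    - [[0,12,0],[0,0,0]]
    - [[0,6,0],[0,0,0]]

```text
clock: 5.98
tool_pos: [0.554, 0.1826, 0.014]
tcp_rot: [0.074, -0.703, 0.703, -0.074]
wrist_force: [0.2, 0.4, 0.2]
gripper_width: 0.05
```

Run:
```python
from h import *
t=read_camera("top");s=read_camera("scene");print(read_state()["tool_pos"],read_state()["wrist_force"])
def crop(C,p,h,w):
    r,c=pix(C,p).astype(int);return cv2.resize(C["frame"][r-h:r+h,c-w:c+w,::-1],(390,390))
cv2.imwrite("pics/e1.png",np.hstack([crop(t,[.555,.184,.03],35,35),crop(s,[.555,.184,.05],40,40)]))
yaw=.207;c=np.array([.5543,.184,.03]);path([pose(c,yaw,0)],[1])
```

```text
[0.5538 0.1826 0.0141] [ 0.3222 -0.1972  0.2523]
[[[-0.8, -0.9, -1.3], [-0.0, 0.2, 0.1]]]
-
```

View pics/e1.png

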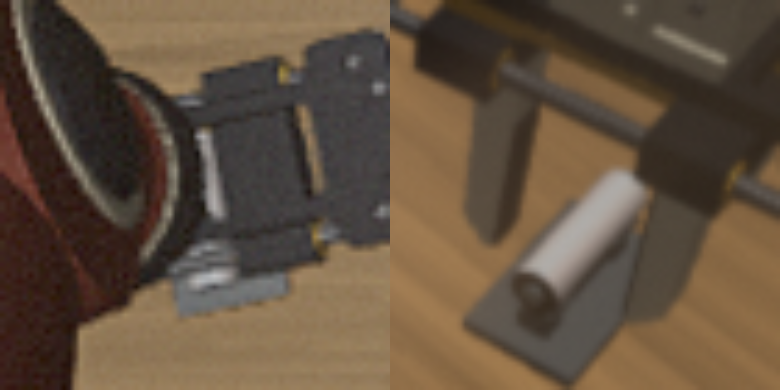

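The fingers straddle the cell, which lies between them on the rest. I'll make a small lateral correction and close.

servo_tool:
  moves:
    - [[-0.8,-1,-1.3],[0,0.2,0]]
    - [[0,0,0],[0,0,0]]
  jaw: 24

```text
clock: 6.32
tool_pos: [0.5552, 0.1846, 0.0163]
tcp_rot: [-0.072, 0.704, -0.703, 0.074]
wrist_force: [-0.7, -0.1, -0.2]
gripper_width: 0.0345
```

servo_tool:
  moves:
    - [[0,0,0],[0,0,0]]
    - [[0,0,0],[0,0,0]]
    - [[0,0,0],[0,0,0]]
  jaw: 10

```text
clock: 6.7
tool_pos: [0.5547, 0.1852, 0.016]
tcp_rot: [-0.073, 0.704, -0.703, 0.073]
wrist_force: [-0.0, 2.4, 2.0]
gripper_width: 0.0179
```

servo_tool:
  moves:
    - [[0,0,0],[0,0,0]]
    - [[0,0,0],[0,0,0]]
    - [[0,0,0],[0,0,0]]

```text
clock: 7.08
tool_pos: [0.5547, 0.1851, 0.016]
tcp_rot: [-0.073, 0.704, -0.703, 0.073]
wrist_force: [-1.4, 4.1, 4.0]
gripper_width: 0.0175
```

servo_tool:
  moves:
    - [[0,-10,0],[0,0,0]]
    - [[0,-25,0],[0,0,0]]
    - [[0,-40,0],[0,0,0]]
    - [[0,-40,0],[0,0,0]]
    - [[0,-20,0],[0,0,0]]

```text
clock: 7.7
tool_pos: [0.5559, 0.1822, 0.1531]
tcp_rot: [0.071, -0.703, 0.704, -0.073]
wrist_force: [0.0, -0.0, 0.1]
gripper_width: 0.0175
```

```bash
cat >> h.py <<'E'
def favg(k=6):
    F=[]
    for i in range(k):
        read_camera("top");s=read_state();F.append(np.r_[s["wrist_force"],s["torque"]])
    return np.mean(F,0),np.std(F,0)/np.sqrt(k)
E
python3 - <<'E'
from h import *
print(*favg(5));s=read_state();print(s["clock"],s["gripper_width"],now()[0])
for n in("top","scene"):
    C=read_camera(n);cv2.imwrite(f"pics/{n}2.png",C["frame"][:,:,::-1])
# cell centre by design; plan to above holder with yaw .268
H=np.array([.633,-.147]);yh=.268;e=np.array([np.cos(yh),np.sin(yh)])
c=np.r_[H+e*.006,.15]
path([pose(np.r_[H+e*.012,.15],yh,0)],[10])
E
```

```text
[ 0.0222 -0.038  -0.5046  0.0057 -0.0088 -0.0185] [0.2449 0.2309 0.3026 0.021  0.0162 0.0095]
7.95 0.01742008629098258 [0.5539 0.1828 0.1495]
[[[-2.2, 1.4, 33.9], [-0.0, -0.4, 0.0]], [[-2.0, 1.4, 33.9], [-0.0, -0.4, 0.0]], [[-1.8, 1.4, 33.9], [-0.0, -0.4, 0.0]], [[-1.6, 1.4, 33.9], [-0.0, -0.4, 0.0]], [[-1.4, 1.4, 33.9], [-0.0, -0.4, 0.0]]]
[[[-1.1, 1.4, 33.9], [-0.0, -0.4, 0.0]], [[-0.9, 1.4, 33.9], [-0.0, -0.4, 0.0]], [[-0.7, 1.4, 33.9], [-0.0, -0.4, 0.0]], [[-0.5, 1.4, 33.9], [-0.0, -0.4, 0.0]], [[-0.3, 1.4, 33.9], [-0.0, -0.4, 0.0]]]
-
```

servo_tool:
  moves:
    - [[-2.2,0.5,34],[0,-0.4,0]]
    - [[-2,0.5,34],[0,-0.4,0]]
    - [[-1.8,0.5,34],[0,-0.4,0]]
    - [[-1.6,0.5,34],[0,-0.4,0]]
    - [[-1.4,0.5,34],[0,-0.4,0]]

```text
clock: 8.68
tool_pos: [0.6002, 0.0189, 0.1468]
tcp_rot: [-0.086, 0.702, -0.702, 0.084]
wrist_force: [0.2, -0.7, -0.5]
gripper_width: 0.0178
```

servo_tool:
  moves:
    - [[-1,0.5,34],[0,-0.4,0]]
    - [[-1,0.5,34],[0,-0.4,0]]
    - [[-0.7,0.5,34],[0,-0.4,0]]
    - [[-0.5,0.5,34],[0,-0.4,0]]
    - [[-0.3,0.5,34],[0,-0.4,0]]

```text
clock: 9.3
tool_pos: [0.6465, -0.1445, 0.1441]
tcp_rot: [-0.098, 0.701, -0.7, 0.097]
wrist_force: [-0.2, -0.7, -0.6]
gripper_width: 0.018
```

servo_tool:
  moves:
    - [[0,0,0],[0,0,-9]]
    - [[0,0,0],[0,0,0]]

```text
clock: 9.55
tool_pos: [0.648, -0.1412, 0.1427]
tcp_rot: [0.154, -0.691, 0.705, -0.043]
wrist_force: [-0.5, 0.9, 0.3]
gripper_width: 0.0175
```

```bash
cat > m4.py <<'E'
from fit import *
p,r=now();M=r.as_matrix();print(p,M)
c0=p-M[:,1]*.014;ax=-M[:,0];print("cell centre by tool",c0,"axis",ax)
im=[]
for n in C:
    f=C[n]["frame"][:,:,::-1].copy()
    f=np.uint8(255*(f/255.)**.6)
    for d in(-.0335,0,.0335):
        q=pix(C[n],c0+ax*d);
        print(n,d,q)
    q=pix(C[n],c0).astype(int);x=f[q[0]-30:q[0]+30,q[1]-30:q[1]+30]
    x=cv2.resize(x,(390,390),interpolation=cv2.INTER_CUBIC)
    for d in(-.0335,.0335):
        k=(pix(C[n],c0+ax*d)-q+30.5)*6.5;cv2.circle(x,(int(k[1]),int(k[0])),4,(0,0,255),1)
    im.append(x)
cv2.imwrite("pics/f1.png",np.hstack(im))
for n in C:
    for m in mark_of(n,"cell_nub")[:3]+mark_of(n,"cell_center")[:3]:print(n,m["p"],m["at"])
E
python3 m4.py
```

```text
[ 0.6465 -0.1426  0.1442] [[-0.9496 -0.1516  0.2743]
 [-0.2711 -0.0419 -0.9616]
 [ 0.1572 -0.9876 -0.0013]]
cell centre by tool [ 0.6487 -0.142   0.158 ] axis [ 0.9496  0.2711 -0.1572]
top -0.0335 [196.867  334.7387]
top 0 [179.9165 329.2149]
top 0.0335 [163.2716 323.7806]
scene -0.0335 [141.6276 248.3242]
scene 0 [150.9549 237.1892]
scene 0.0335 [160.7142 225.5379]
top 0.52 [233.4, 126.4]
top 0.56 [220.3, 124.6]
scene 0.76 [319.1, 430.0]
scene 0.56 [161.2, 224.7]
scene 0.59 [331.8, 426.6]
scene 0.46 [150.7, 235.9]
```

View pics/f1.png

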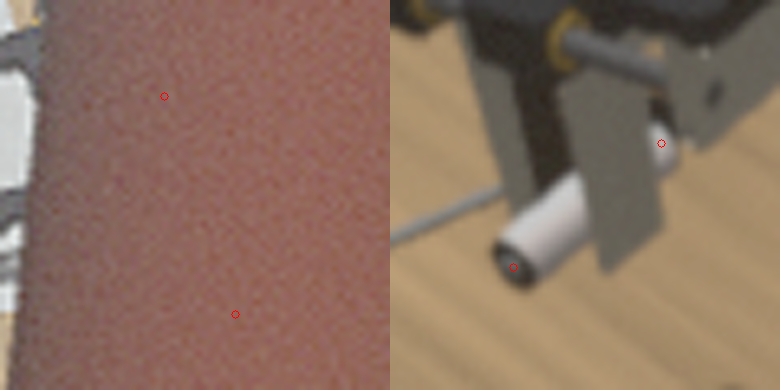

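The scene view shows the nub face at (515,265), matching the position predicted from the tool, so the cell sits in the grip as assumed. A +z turn raises the nub. Next I'll check the holder pose by overlaying it on the first images.

```bash
cat > m5.py <<'E'
from fit import *
im=[]
for n in C:
    f=cv2.imread(f"pics/{n}0.png");f=np.uint8(255*(f/255.)**.5)
    q=pix(C[n],[.633-.012,-.1475,.01]).astype(int);h=39;k=10
    x=cv2.resize(f[q[0]-h:q[0]+h,q[1]-h:q[1]+h],(390*2,390*2),interpolation=cv2.INTER_CUBIC)
    for v,col in(([.633,-.1475,.268],(0,0,255)),):
        def line(P):
            Q=np.array([(pix(C[n],p)-q+h+.5)*k for p in T(v,P)])[:,::-1];cv2.polylines(x,[np.int32(Q)],False,col,1)
        line([(-.0875,-.025,.004),(.0625,-.025,.004),(.0625,.025,.004),(-.0875,.025,.004),(-.0875,-.025,.004)])
        line([(.030,-.008,.04475),(.030,.008,.04475),(.043,.008,.04475),(.043,-.008,.04475),(.030,-.008,.04475)])
        line([(-.048,-.018,.0445),(-.048,.018,.0445)])
        line([(-.048,-.018,.0445),(-.048,-.018,.007)])
        line([(-.029,-.005,.03),(-.029,.005,.03)])
    im.append(x[:, 190:590] if n=="top" else x[:580,0:780])
cv2.imwrite("pics/g1.png",cv2.resize(im[0],None,fx=.75,fy=.75));cv2.imwrite("pics/g2.png",im[1])
E
python3 m5.py
```

View pics/g1.png

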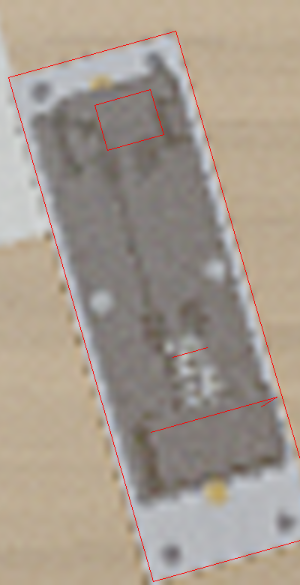

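View pics/g2.png

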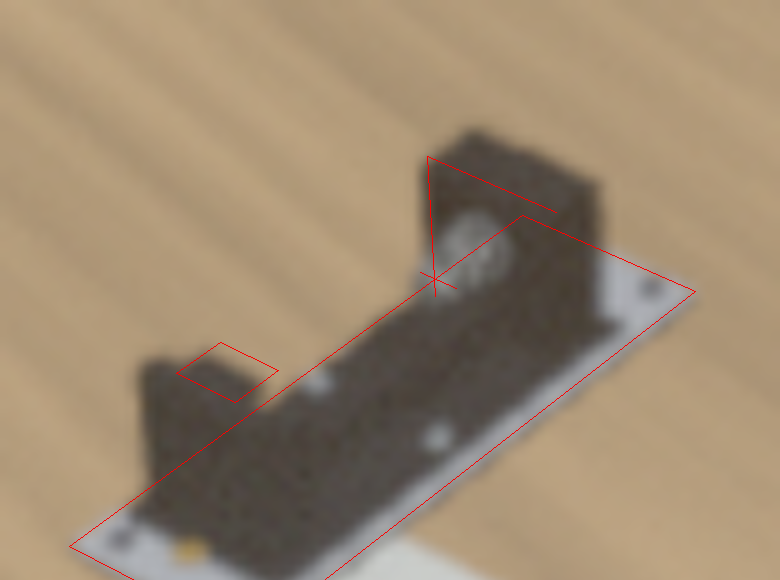

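The plate outline fits both views to about 1–2 mm. The block front and lip wall suggest a small cradle offset, between 0 and +3 mm, which I'll settle by feeling for the spring. Now I'll tilt the nub up 28° and hover behind the spring tip.

```bash
sed -i 's/up=.004/up=.005/' h.py
cat >> h.py <<'E'
H=np.array([.633,-.1475]);yh=.268;e=np.array([np.cos(yh),np.sin(yh)])
def tF(xf,zf,tilt,lat=0):   # tool pose with flat-end centre at holder x=xf, z=zf (m)
    t=np.radians(tilt);g=xf+.0335*np.cos(t)
    return pose(np.r_[H+e*g+np.array([-e[1],e[0]])*lat,zf+.0335*np.sin(t)],yh,tilt)
def whereF():
    p,r=now();M=r.as_matrix();ax=-M[:,0];F=p-M[:,1]*.014-ax*.0335
    d=F[:2]-H
    return "F x %.2f lat %.2f z %.2f tilt %.2f yawerr %.2f roll %.2f"%(1e3*d@e,1e3*(d@[-e[1],e[0]]),1e3*F[2],np.degrees(np.arcsin(ax[2])),np.degrees(np.arctan2(ax[1],ax[0])-yh),np.degrees(M[2,2]))
E
python3 - <<'E'
from h import *
print(whereF());path([tF(-.014,.09,28),tF(-.014,.045,28)],[5,3])
E
```

```text
F x -16.78 lat -0.25 z 165.32 tilt -8.96 yawerr 0.46 roll 0.02
[[[-3.2, 10.2, 0.0], [0.0, 0.1, 7.4]], [[-1.9, 10.5, 0.0], [0.0, 0.1, 7.4]], [[-0.5, 10.7, -0.0], [0.0, 0.1, 7.4]], [[0.9, 10.7, -0.0], [0.0, 0.1, 7.4]], [[2.2, 10.5, -0.0], [0.0, 0.1, 7.4]]]
-
[[[7.0, 13.2, 0.0], [0.0, 0.0, 0.0]], [[7.0, 13.2, 0.0], [0.0, 0.0, 0.0]], [[7.0, 13.2, 0.0], [0.0, 0.0, 0.0]]]
-
```

servo_tool:
  moves:
    - [[-3.2,10,0],[0,0.1,7.4]]
    - [[-1.9,10.5,0],[0,0.1,7.4]]
    - [[-0.5,10.5,0],[0,0.1,7.4]]
    - [[0.9,10.5,0],[0,0.1,7.4]]
    - [[2.2,10.5,0],[0,0.1,7.4]]

```text
clock: 10.58
tool_pos: [0.6546, -0.1417, 0.0945]
tcp_rot: [0.08, 0.702, -0.657, 0.263]
wrist_force: [0.8, -0.6, -1.8]
gripper_width: 0.0178
```

servo_tool:
  moves:
    - [[7,13,0],[0,0,0]]
    - [[7,13,0],[0,0,0]]
    - [[7,13,0],[0,0,0]]
    - [[0,0,0],[0,0,0]]

```text
clock: 11.08
tool_pos: [0.6545, -0.1399, 0.0475]
tcp_rot: [0.077, 0.704, -0.656, 0.261]
wrist_force: [-0.1, 0.0, -0.4]
gripper_width: 0.0176
```

Run:
```python
from h import *
print(*favg(6));print(whereF(),read_state()["clock"],read_state()["joint_positions"]);path([tF(-.014,.0315,28)],[2])
C=read_camera("scene");f=np.uint8(255*(C["frame"][:,:,::-1]/255.)**.6);q=pix(C,[.64,-.147,.04]).astype(int)
cv2.imwrite("pics/i1.png",cv2.resize(f[q[0]-37:q[0]+37,q[1]-50:q[1]+50],(800,592),interpolation=cv2.INTER_CUBIC))
```

```text
[-0.1998 -0.3201 -0.4422 -0.1181  0.4655  0.0057] [0.234  0.1261 0.1893 0.0123 0.0075 0.0071]
F x -13.31 lat 0.25 z 46.33 tilt 28.06 yawerr -0.00 roll -0.04 11.375 [ 0.5401  0.7692 -0.3755  1.9182 -0.0852  0.0734 -0.9001]
[[[3.8, 6.4, 0.1], [0.0, -0.0, -0.0]], [[3.8, 6.4, 0.1], [0.0, -0.0, -0.0]]]
-
```

View pics/i1.png

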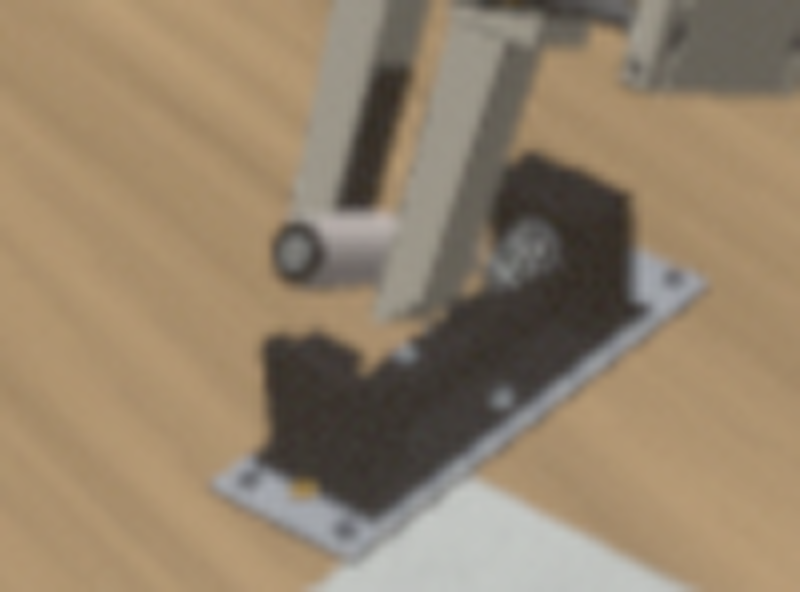

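Run:
```python
from h import *
path([tF(-.016,.0318,24)],[3])
a=tF(-.016,.0318,24);b=tF(-.018,.0318,24);print(rows(a,b,1))
```

```text
[[[3.4, 4.6, 0.1], [0.0, -0.0, -1.3]], [[3.3, 4.7, 0.1], [0.0, -0.0, -1.3]], [[3.1, 4.8, 0.1], [0.0, -0.0, -1.3]]]
-
[[[1.8, -0.8, -0.0], [0.0, 0.0, 0.0]]]
```

servo_tool:
  moves:
    - [[3.4,4.6,0.1],[0,0,-1.3]]
    - [[3.3,4.7,0.1],[0,0,-1.3]]
    - [[3.1,4.8,0.1],[0,0,-1.3]]
    - [[0,0,0],[0,0,0]]

```text
clock: 11.92
tool_pos: [0.6527, -0.142, 0.0324]
tcp_rot: [0.054, 0.705, -0.665, 0.239]
wrist_force: [-0.8, -0.2, 3.0]
gripper_width: 0.018
```

servo_tool:
  moves:
    - [[1.8,-0.8,0],[0,0,0]]
    - [[0,0,0],[0,0,0]]

```text
clock: 12.18
tool_pos: [0.6498, -0.1428, 0.0318]
tcp_rot: [0.054, 0.706, -0.665, 0.238]
wrist_force: [-0.1, -0.6, 0.6]
gripper_width: 0.0179
```

servo_tool:
  moves:
    - [[1.8,-0.8,0],[0,0,0]]
    - [[0,0,0],[0,0,0]]

```text
clock: 12.42
tool_pos: [0.6478, -0.1434, 0.0316]
tcp_rot: [0.054, 0.706, -0.665, 0.238]
wrist_force: [0.2, 0.3, -0.2]
gripper_width: 0.0176
```

servo_tool:
  moves:
    - [[1.8,-0.8,0],[0,0,0]]
    - [[0,0,0],[0,0,0]]

```text
clock: 12.68
tool_pos: [0.6462, -0.1439, 0.0319]
tcp_rot: [0.054, 0.706, -0.665, 0.238]
wrist_force: [1.5, 0.7, -0.3]
gripper_width: 0.018
```

Run:
```python
from h import *
F,s=favg(8);print(F,s,"along",F[:2]@e,"lat",F[:2]@[-e[1],e[0]]);print(whereF(),read_state()["clock"],read_state()["joint_positions"])
```

```text
[-0.223  -0.0271 -0.6355 -0.1115  0.3975 -0.0065] [0.1867 0.0975 0.1441 0.0092 0.0067 0.0091] along -0.2221762235634337 lat 0.03295472721325021
F x -22.29 lat 0.08 z 31.12 tilt 24.10 yawerr -0.04 roll -0.08 13.075 [ 0.4837  0.781  -0.3043  1.8966 -0.087   0.1291 -0.9159]
```

servo_tool:
  moves:
    - [[1.8,-0.9,0],[0,0,0]]
    - [[0,0,0],[0,0,0]]

```text
clock: 13.32
tool_pos: [0.6442, -0.1444, 0.032]
tcp_rot: [0.054, 0.706, -0.665, 0.238]
wrist_force: [-0.7, 0.1, -0.1]
gripper_width: 0.0175
```

servo_tool:
  moves:
    - [[1.8,-0.9,0],[0,0,0]]
    - [[0,0,0],[0,0,0]]

```text
clock: 13.58
tool_pos: [0.6429, -0.1447, 0.0324]
tcp_rot: [0.054, 0.705, -0.665, 0.239]
wrist_force: [0.5, 0.7, -0.7]
gripper_width: 0.018
```

```bash
cat > s.py <<'E'
from h import *
F,s=favg(8);print(F,"along %.2f se %.2f"%(F[:2]@e,s[0]),"lat %.2f"%(F[:2]@[-e[1],e[0]]));print(whereF(),read_state()["clock"],"j6",read_state()["joint_positions"][5])
E
python3 s.py
```

```text
[ 1.0906  0.2362 -0.3193 -0.0362  0.2203  0.0121] along 1.11 se 0.18 lat -0.06
F x -26.12 lat 0.03 z 31.38 tilt 24.13 yawerr -0.03 roll -0.07 13.975 j6 0.12368161208628987
```

servo_tool:
  moves:
    - [[1.8,-0.8,0],[0,0,0]]
    - [[0,0,0],[0,0,0]]

```text
clock: 14.22
tool_pos: [0.6411, -0.1452, 0.0325]
tcp_rot: [0.054, 0.705, -0.665, 0.239]
wrist_force: [1.8, 1.5, 0.5]
gripper_width: 0.0183
```

servo_tool:
  moves:
    - [[1.8,-0.8,0],[0,0,0]]
    - [[0,0,0],[0,0,0]]

```text
clock: 14.48
tool_pos: [0.6393, -0.1457, 0.0325]
tcp_rot: [0.054, 0.705, -0.665, 0.239]
wrist_force: [2.2, 0.9, -0.2]
gripper_width: 0.0178
```

```bash
python3 s.py
```

```text
[ 3.3698  1.1517  0.0236  0.1579 -0.2484  0.0115] along 3.55 se 0.23 lat 0.22
F x -29.99 lat 0.02 z 31.45 tilt 24.13 yawerr -0.03 roll -0.07 14.875 j6 0.11818231817599582
```

The force and torque rise at about 0.6 N/mm, putting the free spring tip at holder x ≈ −25.5 (cradle offset about +3.5 mm). Next I'll press to about 10.3 mm, i.e. F x ≈ −35.9.

servo_tool:
  moves:
    - [[1.8,-0.8,0],[0,0,0]]
    - [[0,0,0],[0,0,0]]

```text
clock: 15.12
tool_pos: [0.6373, -0.1463, 0.0325]
tcp_rot: [0.054, 0.705, -0.665, 0.239]
wrist_force: [2.7, 1.8, 0.7]
gripper_width: 0.0175
```

servo_tool:
  moves:
    - [[1.8,-0.8,0],[0,0,0]]
    - [[0,0,0],[0,0,0]]

```text
clock: 15.38
tool_pos: [0.6356, -0.1468, 0.0326]
tcp_rot: [0.054, 0.705, -0.665, 0.239]
wrist_force: [4.5, 1.1, -0.9]
gripper_width: 0.0174
```

```bash
cat >> s.py <<'E'
t=F[3:5]@[-e[1],e[0]];print("tau lat %.3f  f by torque %.2f"%(t,(.4127-t)/.217))
E
python3 s.py
python3 - <<'E'
from h import *
path([tF(-.0359,.0318,24)],[1])
E
```

```text
[ 4.723   1.7041 -0.0848  0.2947 -0.6703  0.0112] along 5.01 se 0.17 lat 0.39
F x -33.49 lat 0.00 z 31.61 tilt 24.19 yawerr -0.02 roll -0.06 15.775 j6 0.11230135571227445
tau lat -0.724  f by torque 5.24
[[[2.2, -1.0, 0.0], [0.1, -0.0, -0.2]]]
-
```

servo_tool:
  moves:
    - [[1.3,-0.6,0],[0,0,0]]
    - [[1.2,-0.5,0],[0,0,0]]
    - [[0,0,0],[0,0,0]]

```text
clock: 16.15
tool_pos: [0.6337, -0.1473, 0.0329]
tcp_rot: [0.055, 0.705, -0.665, 0.24]
wrist_force: [5.2, 2.1, -0.0]
gripper_width: 0.0175
```

```bash
python3 s.py
python3 - <<'E'
from h import *
path([tF(-.0362,.0315,14),tF(-.0362,.0312,5)],[3,3])
E
```

```text
[ 6.0346  2.0465 -0.5576  0.3682 -0.8775  0.0085] along 6.36 se 0.12 lat 0.38
F x -35.47 lat 0.05 z 31.85 tilt 24.26 yawerr 0.00 roll -0.04 16.55 j6 0.10786644708496952
tau lat -0.944  f by torque 6.25
[[[1.3, 1.9, 0.0], [0.0, 0.0, -3.4]], [[1.2, 2.0, 0.0], [0.0, 0.0, -3.4]], [[1.0, 2.1, 0.0], [0.0, 0.0, -3.4]]]
-
[[[0.9, 1.8, 0.0], [0.0, -0.0, -3.0]], [[0.8, 1.8, -0.0], [0.0, -0.0, -3.0]], [[0.7, 1.9, 0.0], [0.0, -0.0, -3.0]]]
-
```

servo_tool:
  moves:
    - [[1.3,1.9,0],[0,0,-3.4]]
    - [[1.2,2,0],[0,0,-3.4]]
    - [[1,2.1,0],[0,0,-3.4]]
    - [[0,0,0],[0,0,0]]

```text
clock: 17.05
tool_pos: [0.6341, -0.1464, 0.0264]
tcp_rot: [-0.008, 0.707, -0.684, 0.181]
wrist_force: [5.0, 2.5, 1.7]
gripper_width: 0.0177
```

```bash
python3 s.py
python3 - <<'E'
from h import *
path([tF(-.0362,.0313,5)],[4])
E
```

```text
[ 5.5823  2.9885  1.399   0.6348 -1.054   0.0121] along 6.17 se 0.10 lat 1.40
F x -35.39 lat 0.71 z 31.76 tilt 14.16 yawerr 0.01 roll -0.08 17.45 j6 0.354344951544022
tau lat -1.185  f by torque 7.36
[[[0.9, 1.3, 0.2], [0.0, 0.0, -2.3]], [[0.8, 1.4, 0.2], [0.0, 0.0, -2.3]], [[0.8, 1.4, 0.2], [0.0, 0.0, -2.3]], [[0.7, 1.4, 0.2], [0.0, 0.0, -2.3]]]
-
```

```bash
cat > v.py <<'E'
from h import *
import sys
C=read_camera("scene");f=np.uint8(255*(C["frame"][:,:,::-1]/255.)**.5);q=pix(C,[.64,-.147,.03]).astype(int)
cv2.imwrite(sys.argv[1],cv2.resize(f[q[0]-28:q[0]+28,q[1]-38:q[1]+38],(798,588),interpolation=cv2.INTER_CUBIC))
E
python3 v.py pics/j1.png
```

```text
(no output)
```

View pics/j1.png

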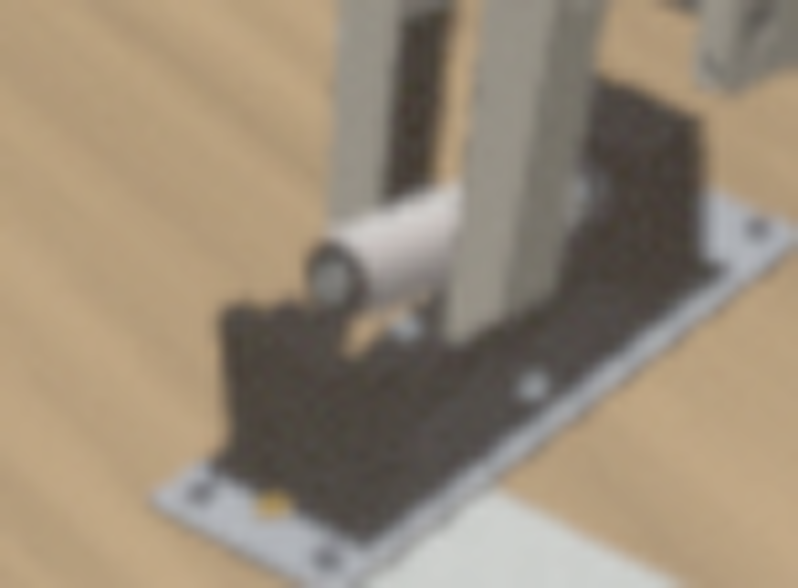

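The nub is up and just short of the lip, with no contact visible. I'll continue the roll in small steps.

servo_tool:
  moves:
    - [[1.2,1.2,0.2],[0,0,-2.3]]
    - [[1,1.4,0.2],[0,0,-2.3]]
    - [[0,0,0],[0,0,0]]

```text
clock: 17.88
tool_pos: [0.6328, -0.1468, 0.0234]
tcp_rot: [-0.036, 0.707, -0.69, 0.153]
wrist_force: [6.3, 2.8, 1.2]
gripper_width: 0.0177
```

```bash
python3 s.py
python3 - <<'E'
from h import *
path([tF(-.0362,.0313,5)],[2])
E
```

```text
[ 5.7423  3.3282  1.7793  0.7531 -1.1899  0.0083] along 6.42 se 0.21 lat 1.69
F x -35.94 lat 0.68 z 31.61 tilt 9.61 yawerr 0.00 roll -0.10 18.275 j6 0.4635425956224139
tau lat -1.347  f by torque 8.11
[[[0.8, 1.5, 0.4], [0.1, 0.0, -2.3]], [[0.7, 1.5, 0.4], [0.1, 0.0, -2.3]]]
-
```

servo_tool:
  moves:
    - [[0,0,-1.5],[0,0,0]]
    - [[0,0,0],[0,0,0]]

```text
clock: 18.52
tool_pos: [0.6322, -0.1468, 0.0236]
tcp_rot: [-0.035, 0.706, -0.69, 0.153]
wrist_force: [6.7, 2.2, 1.9]
gripper_width: 0.0179
```

```bash
python3 s.py
```

```text
[ 6.2032  1.912   1.1475  0.4554 -1.2612  0.0206] along 6.49 se 0.15 lat 0.20
F x -35.97 lat 0.92 z 31.73 tilt 9.64 yawerr -0.02 roll -0.00 18.925 j6 0.4611183022370146
tau lat -1.337  f by torque 8.06
```

Run:
```python
from h import *
path([tF(-.0363,.0312,4.5,.0009),tF(-.0363,.0307,0,.0009)],[3,3])
```

```text
[[[0.6, 1.1, 0.0], [-0.0, -0.0, -1.7]], [[0.6, 1.2, 0.0], [-0.0, -0.0, -1.7]], [[0.5, 1.2, 0.0], [-0.0, -0.0, -1.7]]]
-
[[[0.4, 1.0, -0.0], [0.0, 0.0, -1.5]], [[0.4, 1.0, 0.0], [0.0, 0.0, -1.5]], [[0.4, 1.0, -0.0], [0.0, 0.0, -1.5]]]
-
```

servo_tool:
  moves:
    - [[0.6,1.1,0],[0,0,-1.7]]
    - [[0.6,1.2,0],[0,0,-1.7]]
    - [[0.6,1.2,0],[0,0,-1.7]]
    - [[0,0,0],[0,0,0]]

```text
clock: 19.42
tool_pos: [0.6317, -0.1469, 0.0199]
tcp_rot: [-0.066, 0.704, -0.697, 0.123]
wrist_force: [5.5, 1.6, 3.1]
gripper_width: 0.0176
```

```bash
python3 s.py
python3 - <<'E'
from h import *
path([tF(-.0363,.0307,0,.0009)],[3])
E
```

```text
[ 6.4662  1.9273  2.1039  0.4543 -1.332  -0.003 ] along 6.75 se 0.16 lat 0.15
F x -36.02 lat 0.88 z 31.29 tilt 4.60 yawerr -0.02 roll 0.01 19.825 j6 0.5811078913718705
tau lat -1.405  f by torque 8.38
[[[0.5, 1.1, -0.0], [-0.0, -0.0, -1.5]], [[0.5, 1.1, -0.0], [-0.0, -0.0, -1.5]], [[0.5, 1.1, -0.0], [-0.0, -0.0, -1.5]]]
-
```

servo_tool:
  moves:
    - [[0.5,1.1,0],[0,0,-1.5]]
    - [[0.5,1.1,0],[0,0,-1.5]]
    - [[0.4,1.1,0],[0,0,-1.5]]
    - [[0,0,0],[0,0,0]]

```text
clock: 20.32
tool_pos: [0.6309, -0.1471, 0.0168]
tcp_rot: [0.094, -0.701, 0.701, -0.096]
wrist_force: [6.5, 2.2, 3.6]
gripper_width: 0.0175
```

```bash
python3 s.py; python3 v.py pics/k1.png
```

```text
[ 6.7745  2.5164  3.0842  0.5219 -1.4558  0.0253] along 7.20 se 0.12 lat 0.63
F x -35.67 lat 0.94 z 30.71 tilt 0.18 yawerr 0.01 roll 0.01 20.725 j6 0.6857564178981574
tau lat -1.542  f by torque 9.01
```

View pics/k1.png

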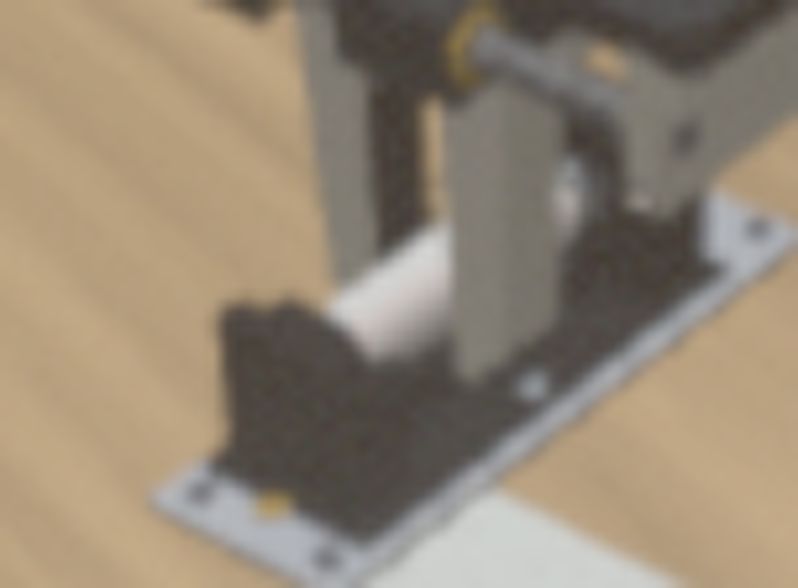

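The nub end is now down behind the lip wall and the cell is level at about 11 mm of press. I'll slide it forward under the lip, easing the spring.

servo_tool:
  moves:
    - [[-1,0,0],[0,0,0]]
    - [[-1,0,0],[0,0,-0.2]]
    - [[0,0,0],[0,0,0]]

```text
clock: 21.15
tool_pos: [0.6309, -0.147, 0.0167]
tcp_rot: [0.096, -0.701, 0.701, -0.093]
wrist_force: [3.9, 1.9, 6.2]
gripper_width: 0.0176
```

```bash
python3 s.py
```

```text
[ 4.6054  2.2609  5.2107  0.463  -0.9521  0.0608] along 5.04 se 0.19 lat 0.96
F x -35.29 lat 0.99 z 30.86 tilt -0.22 yawerr -0.01 roll -0.03 21.55 j6 0.6966580339934523
tau lat -1.041  f by torque 6.70
```

servo_tool:
  moves:
    - [[0,-0.7,0],[0,0,0.2]]
    - [[0,-0.5,0],[0,0,0]]
    - [[0,0,0],[0,0,0]]

```text
clock: 21.92
tool_pos: [0.6311, -0.1471, 0.017]
tcp_rot: [-0.094, 0.701, -0.701, 0.094]
wrist_force: [6.3, 1.5, 1.0]
gripper_width: 0.018
```

```bash
python3 s.py
```

```text
[ 6.1863  1.8247  1.0283  0.3622 -1.3318 -0.0042] along 6.45 se 0.17 lat 0.12
F x -35.24 lat 0.90 z 31.04 tilt -0.01 yawerr -0.02 roll -0.02 22.325 j6 0.6920858571325812
tau lat -1.380  f by torque 8.26
```

servo_tool:
  moves:
    - [[-1,0,0],[0,0,0]]
    - [[-1,0,0],[0,0,0]]
    - [[-1,0,0],[0,0,0]]
    - [[0,0,0],[0,0,0]]

```text
clock: 22.82
tool_pos: [0.6329, -0.1466, 0.0169]
tcp_rot: [-0.095, 0.701, -0.701, 0.093]
wrist_force: [5.2, 1.9, 1.9]
gripper_width: 0.0172
```

```bash
python3 s.py
```

```text
[ 5.3045  1.4082  1.9513  0.3158 -1.122   0.0194] along 5.49 se 0.15 lat -0.05
F x -33.34 lat 0.88 z 30.96 tilt -0.15 yawerr -0.02 roll -0.04 23.225 j6 0.6988050615129795
tau lat -1.166  f by torque 7.27
```

servo_tool:
  moves:
    - [[-1.5,-0.2,0],[0,0,0.2]]
    - [[-1.5,-0.2,0],[0,0,0]]
    - [[-1,0,0],[0,0,0]]
    - [[0,0,0],[0,0,0]]

```text
clock: 23.72
tool_pos: [0.6351, -0.1459, 0.0168]
tcp_rot: [-0.095, 0.701, -0.7, 0.093]
wrist_force: [2.7, 0.2, 3.7]
gripper_width: 0.0179
```

```bash
python3 s.py
```

```text
[ 2.1535  0.5623  4.0396  0.135  -0.4599  0.0472] along 2.23 se 0.15 lat -0.03
F x -30.57 lat 1.09 z 30.72 tilt -0.11 yawerr -0.01 roll -0.08 24.125 j6 0.702663747343566
tau lat -0.479  f by torque 4.11
```

servo_tool:
  moves:
    - [[0,-0.6,0],[0,0,0.1]]
    - [[0,-0.5,0],[0,0,0]]
    - [[0,0,0],[0,0,0]]

```text
clock: 24.5
tool_pos: [0.6355, -0.1456, 0.0173]
tcp_rot: [-0.095, 0.701, -0.7, 0.094]
wrist_force: [4.3, 0.1, -2.6]
gripper_width: 0.0176
```

servo_tool:
  moves:
    - [[-0.8,0,0],[0,0,0]]
    - [[-0.7,0,0],[0,0,0]]
    - [[0,0,0],[0,0,0]]

```text
clock: 24.88
tool_pos: [0.6367, -0.1453, 0.0176]
tcp_rot: [-0.095, 0.701, -0.7, 0.094]
wrist_force: [3.5, -0.1, -2.0]
gripper_width: 0.0176
```

```bash
python3 s.py
```

```text
[ 3.0796 -0.4198 -1.7909 -0.0731 -0.7643  0.0182] along 2.86 se 0.12 lat -1.22
F x -29.07 lat 1.21 z 31.83 tilt -0.01 yawerr -0.00 roll -0.09 25.275 j6 0.7049696568828666
tau lat -0.718  f by torque 5.21
```

servo_tool:
  moves:
    - [[-0.3,0.4,0.4],[0,0,0]]
    - [[0,0.3,0.4],[0,0,0]]
    - [[0,0,0],[0,0,0]]

```text
clock: 25.65
tool_pos: [0.6375, -0.1452, 0.0172]
tcp_rot: [-0.095, 0.702, -0.7, 0.094]
wrist_force: [2.2, 0.8, -0.1]
gripper_width: 0.0176
```

```bash
python3 s.py
```

```text
[ 2.0099  1.4563  0.1839  0.3849 -0.4733 -0.044 ] along 2.32 se 0.17 lat 0.87
F x -28.62 lat 0.83 z 31.14 tilt -0.01 yawerr 0.01 roll -0.12 26.05 j6 0.7051727822863987
tau lat -0.558  f by torque 4.47
```

Press is about 3 mm (2.3 N), so the cell is essentially seated. Opening gently.

servo_tool:
  moves:
    - [[0,0.2,0],[0,0,0]]
    - [[0,0,0],[0,0,0]]

```text
clock: 26.3
tool_pos: [0.6376, -0.1456, 0.017]
tcp_rot: [-0.095, 0.701, -0.7, 0.094]
wrist_force: [1.0, 2.3, 0.9]
gripper_width: 0.0179
```

servo_tool:
  moves:
    - [[0,0,0],[0,0,0]]
    - [[0,0,0],[0,0,0]]
    - [[0,0,0],[0,0,0]]
    - [[0,0,0],[0,0,0]]
  jaw: 34

```text
clock: 26.8
tool_pos: [0.6372, -0.1463, 0.0169]
tcp_rot: [-0.095, 0.701, -0.7, 0.094]
wrist_force: [-0.2, 0.1, 0.4]
gripper_width: 0.034
```

```bash
python3 s.py
```

```text
[ 0.3     0.1898  0.0611  0.0089 -0.0019  0.001 ] along 0.34 se 0.16 lat 0.10
F x -28.64 lat 0.39 z 30.97 tilt 0.00 yawerr 0.01 roll -0.08 27.2 j6 0.7045657628236192
tau lat -0.004  f by torque 1.92
```

Forces are zero with the fingers open. I'll retreat straight up, swing clear of the cameras, and inspect.

servo_tool:
  moves:
    - [[0,-15,0],[0,0,0]]
    - [[0,-30,0],[0,0,0]]
    - [[0,-40,0],[0,0,0]]
    - [[0,-40,0],[0,0,0]]
    - [[0,-40,0],[0,0,0]]

```text
clock: 27.82
tool_pos: [0.6377, -0.1461, 0.1846]
tcp_rot: [-0.094, 0.701, -0.7, 0.095]
wrist_force: [0.1, 0.0, 0.0]
gripper_width: 0.0341
```

servo_tool:
  moves:
    - [[25,0,40],[0,0,0]]
    - [[25,0,45],[0,0,0]]
    - [[20,0,45],[0,0,0]]
    - [[15,0,45],[0,0,0]]
    - [[15,0,45],[0,0,0]]

```text
clock: 28.45
tool_pos: [0.5993, -0.3863, 0.1832]
tcp_rot: [-0.094, 0.701, -0.701, 0.095]
wrist_force: [1.0, 0.1, -0.1]
gripper_width: 0.0338
```

```bash
cat > m6.py <<'E'
from fit import *
print(now()[0],read_state()["clock"])
for n in C:
    cv2.imwrite(f"pics/{n}3.png",C[n]["frame"][:,:,::-1])
    for q,z in(("cell_center",.03),("cell_nub",.03),("small_cell",0),("parts_box",0),("driver",.01)):
        for m in mark_of(n,q)[:3]:
            w=onz(C[n],m["at"],z)[:2];print(n,q,round(m["p"],2),w,(1e3*(w-[.633,-.1475])@[np.cos(.268),np.sin(.268)]).round(1) if "cell_" in q else "")
im=[]
for n in C:
    f=np.uint8(255*(C[n]["frame"][:,:,::-1]/255.)**.5);q=pix(C[n],[.635,-.147,.03]).astype(int)
    im.append(cv2.resize(f[q[0]-40:q[0]+40,q[1]-27:q[1]+27] if n=="top" else f[q[0]-30:q[0]+30,q[1]-27:q[1]+27],(395,585 if n=="top" else 439),interpolation=cv2.INTER_CUBIC))
im[1]=cv2.copyMakeBorder(im[1],0,585-439,0,0,cv2.BORDER_CONSTANT)
cv2.imwrite("pics/l1.png",np.hstack(im))
E
python3 m6.py
```

```text
[ 0.5957 -0.3936  0.1823] 28.55
top cell_center 0.61 [0.5853 0.2726] 65.3
top cell_center 0.57 [ 0.6359 -0.1462] 3.2
top cell_nub 0.69 [ 0.6678 -0.1359] 36.6
top small_cell 0.36 [ 0.4773 -0.0103] 
top parts_box 0.66 [0.7565 0.0136] 
top parts_box 0.61 [ 0.6635 -0.1443] 
top driver 0.78 [ 0.5332 -0.3995] 
scene cell_center 0.73 [0.6023 0.2897] 86.1
scene cell_center 0.6 [ 0.6386 -0.141 ] 7.1
scene cell_nub 0.75 [0.5825 0.2813] 64.9
scene cell_nub 0.43 [ 0.6618 -0.1491] 27.4
scene small_cell 0.62 [ 0.4781 -0.0062] 
scene parts_box 0.96 [0.7601 0.0061] 
scene driver 0.66 [ 0.5381 -0.3842]
```

View pics/l1.png

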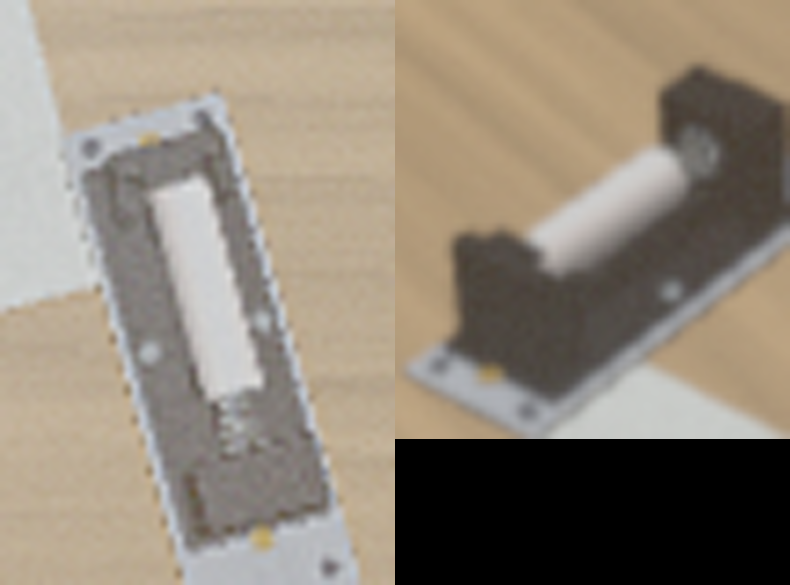

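The final top and scene views show the cell lying level in the black cradle. Its nub end is under the lip and the coil spring bears on its flat end. The bystanders have not moved beyond measuring noise.

```bash
python3 -c "
from h import *
print(read_state()['wrist_force'],read_state()['joint_velocities']);print(hand_in())"
```

```text
[-0.1031 -0.6305 -0.3694] [ 0.0053  0.0033  0.0047 -0.0022  0.0019  0.0019 -0.0014]
the job is handed in; nothing more can be done
None
```

The cell is loaded in the black cradle, lying level with its nub end under the lip and the spring on its flat end. I handed the job in at about 28.6 s of the 72 s allowed.

**What I did:**
- I took the cell from its rest and raised the nub end 24–28°.
- I felt the spring tip at holder x ≈ −25.5 mm, so the cradle is clamped about 3 to 3.5 mm toward the lip.
- I pressed the spring to about 10–11 mm (about 7 N, short of its 13 mm stop) and rolled the nub end down in front of the lip.
- I slid the cell forward under the lip to about 3 mm of spring press (2.3 N), then opened the fingers and withdrew.

**Last checks:**
- **Release:** the wrist force was near zero once the fingers opened and again after I withdrew.
- **Position:** the top and scene cameras put the cell's centre at holder x = 3.2 and 7.1 mm. They disagree by about 4 mm, but their mean of 5.1 agrees with the roughly 4.8 mm expected from feeling the spring.
- **Bystanders:** the small cell, parts box and driver were measured where they started, to within the cameras' accuracy.

**What did not go cleanly:**
- During the roll and slide, the cell pressed the saddles with up to about 5 N, and there was 1–2 N of sideways rubbing. I eased both by small corrections.
- The torque-based force estimate stopped matching once the tilt changed, because its zero was taken at 24°. From then on I relied on the force reading alone.
- Contact of the nub with the wall was inferred from the spring force and position, not seen directly.

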